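Push a slumped reagent carton back upright and slide it into its row

ROBOT

A 7-joint arm with a two-finger parallel gripper is mounted at the origin on a cart in front of the work surface, level with it; the furniture and walls round the work are solid. World frame = base frame: x ahead of the robot, y to its left, z up, the work surface at z = 0. Lengths are in m, angles in rad, forces in N, time in s.
With the tool pointing down it reaches from about 0.4 to 0.85 m from the base axis. Payload 4.5 kg.
Tool frame: the origin (TCP) lies between the finger pads; the fingertips stand 19 mm ahead of it and the grasp point (between the pads) is the TCP; z points along the fingers, y is the direction in which the jaws open and shut (so a half turn about z gives the same grasp; the last joint's range is limited). The gripper opens to 88 mm and grips with 3 to 60 N. Pads are 18 mm wide; open, the fingers measure 123 mm over their backs; the gripper's body (75 mm by 187 mm) begins 45 mm behind the grasp point.
Start: joints at [1.301, 0.689, -0.195, 1.565, 0.157, 0.902, -0.215], TCP at [0.187, -0.596, 0.226] pointing down, gripper open.
Joint ranges: [-3.01, 3.01], [-0.46, 2.08], [-1.47, 1.51], [0.13, 2.56], [-1, 4.14], [0.04, 2.09], [-2.66, 2.66]. Speed limits (rad/s): [2.57, 2.57, 3.14, 3.14, 3.14, 3.14, 3.14].

INTERFACE

Orientations are given as a unit quaternion [x, y, z, w].
In Python, from plant import status, snapshot, finish_job, cut_out, tip_of gives the robot as it stands. The module is installed in compiled form; this text tells all that it offers.
- The arm moves only by the tool carry_out, never from a script. Its arguments are lists of equal length, an entry for each row: "linear": the shift along the world's x, y, z in m, a list of three; "roll": the turn about the world's z in rad. A call has 1 to 8 rows; each row is the pose to reach, as a shift and turn from the pose measured when the call began; what a row does not reach only later rows make up. A row lasts 1/12 s, in which the tool goes at most 41.7 mm and 7.16 degrees, less where a joint would pass 70% of its speed; a pose out of reach is approached as far as the arm can. A call with a gripper value outside its range is refused whole. "gripper" is the opening, from 0 (shut) to 1 (fully open), set as the call begins (left out, the last holds). The fingers move at their own pace and stop on an object; "grip_force" is the grip in N (left out, the last holds). Time passes only in rows, so rows that repeat a pose let the fingers close. It gives the time, the measured TCP pose, the force and the opening at its end, in the units of the state.
- status.get_state(): the state, without advancing time (a new reading comes with each control period).
- snapshot(name): name is "side" or "top"; returns a dict with "img" (400x640x3 uint8, red, green, blue), "range_z" (400x640 float32, m along the optical axis (not along the pixel's ray), 0 where there is no reading), "fx", "fy", "cx", "cy" (pixels), "world_from_camera" (4x4, takes a point from camera to world coordinates). Camera axes: x right, y down, z forward; pixel columns grow to the right and rows downward; lengths in m; the calibration is good to about 2 mm. A picture is of the moment at which its call begins.
- finish_job(): hands the job in, once; it reports no verdict.
Trained networks look in a picture, given as the dict that the camera call returned (one of the last four; its "shot" number tells which), for a name from the list of things; names that differ only in an ending like _2 or _b are one class to them, and where a whole thing is asked for, a point or a joint stands for the part that bears it (a point fixed in the world has none). Each returns a list of dicts, best first, with "confidence" (0 to 1); they miss things now and then, are a little off and sometimes report something else, mostly with a low value. They report only what shows in the picture. A call takes as long as a camera call. They do not tell look-alikes from the thing itself.
- cut_out(picture, query): "region" (400x640 bool, what is visible of it) and "pixel" ([column, row] in pixels, amid what is visible of it).
- tip_of(picture, query): "pixel" ([column, row] in pixels: a listed point, or the origin of a listed thing).
The state is a dict: "clock": time; "q": joint angles; "qd": joint speeds; "joint_torque": joint torques, N m; "tool_pos": TCP position; "eef_rot": TCP orientation; "contact_force": force on the tool from outside, world axes, zero at the start; "moment": the same for the moment, N m; "opening": opening from 0.0 (shut) to 1.0 (fully open).
Only numpy, scipy, OpenCV 4.12 (cv2) and the standard library are available. Lean on these libraries where they do the work, as an engineer would, in place of code of your own. Each camera call takes 0.05 s, during which the arm holds its last target.

TASK

One small white carton has slumped over and leans on the green slide box. Push it back up onto its foot, then slide it along the desk, still upright, until it stands squarely beside the other white carton, its side touching. Only push: do not lift it, and leave the other carton, the slide box, the bottles and the eyepiece where they are.

Things in the scene. Friction and masses are not known exactly. Their poses are not given: they have to be found in the camera images.
- leaning_center (a point): centre of the leaning white carton: closed box 50 x 50 x 88 mm (local x, y, z), 0.25 kg, friction 0.6. z runs from foot to top. It leans 50 deg towards its own +y, on the desk by the lower edge of its +y face and on the slide box. That foot edge slides if the push drags the top down: follow the top's arc. Under 29 deg it drops onto its foot by itself; its centre is then 44 mm high.
- row_center (a point): centre of the upright white carton: 50 x 50 mm, 88 mm tall, about 0.25 kg, loose. z is up; its +y side faces the leaning carton, which once upright is 40 to 90 mm away from it. The two touch, side by side, when their centres are 50 mm apart along this y axis.
- slides_center (a point): centre of the green slide box: 34 mm high, 68 mm across the row (local x), 105 mm along the row (local y), 0.34 kg, loose, lid shut. Its -y side faces the leaning carton; 40 mm of free desk lie between it and the foot edge of that carton, which leans over this gap.
- white_bottle: white screw-cap bottle, diameter 68 mm, 159 mm tall, loose, standing beyond the upright carton; origin at the centre of its underside; leave it alone
- small_bottle: small bottle with a blue cap, diameter 35 mm, 66 mm tall, loose, standing on the robot's side of the leaning carton; origin at the centre of its underside; leave it alone
- eyepiece: black microscope eyepiece, diameter 39 mm, 46 mm tall, loose, standing on the robot's side of the slide box; origin at the centre of its underside; leave it alone
Things that resemble listed ones, but are neither listed nor needed, are in the scene too. Leave any red look-alike of the part that bears row_center alone.

How it is judged:
On the way, in this order (a step that is already met when the one before it is completed fails the run):
1. the leaning carton stands upright on its foot, before it is slid home (angle between leaning_center's own z axis and vertical below 0.06 rad and y of leaning_center in the frame of row_center above 0.065 m and height (world z) of leaning_center below 0.048 m), for 0.3 s.
2. the carton has been slid against the other carton (angle between leaning_center's own z axis and vertical below 0.06 rad and y of leaning_center in the frame of row_center between 0.044 and 0.0575 m and x of leaning_center in the frame of row_center between -0.018 and 0.018 m and angle between the x axis of leaning_center and the x axis of row_center, either way round below 0.2 rad), for 0.2 s.
At the end, for the whole second after the job is handed in: the carton stands upright (within 0.06 rad) and at rest on the desk, within about 7 mm of the other carton's side, in line with it within 18 mm and square within 0.2 rad; the other carton is still upright (all of step 2 and height (world z) of leaning_center below 0.048 m and linear speed of leaning_carton below 0.01 m/s and angle between row_center's own z axis and vertical below 0.06 rad); the robot touches nothing.
It fails at once if the carton is lifted off the desk (height (world z) of leaning_center above 0.062 m or (angle between leaning_center's own z axis and vertical below 0.1 rad and height (world z) of leaning_center above 0.055 m)).
It fails at once if the carton is knocked over flat (height (world z) of leaning_center below 0.034 m).
It fails at once if the other carton is shoved more than 20 mm or tipped (distance of row_center from where it was at the start of the episode above 0.02 m or angle between row_center's own z axis and vertical above 0.3 rad).
It fails at once if the slide box is moved more than 25 mm (distance of slides_center from where it was at the start of the episode above 0.025 m).
It fails at once if a bottle or the eyepiece is moved more than 20 mm or tipped (distance of any of white_bottle, small_bottle, eyepiece from where it was at the start of the episode above 0.02 m or angle between any of white_bottle, small_bottle, eyepiece's own z axis and vertical above 0.3 rad).
It also fails if it takes over 48 s, if anything falls off the work surface, if the arm or the gripper's body presses on something with over 40 N, if the wrist force passes 120 N, or if a joint passes its speed limit or range.

## Working session

There is one attempt and no reset: what is moved stays moved. The work goes in short steps, Python scripts to look and compute and a tool call to move; the robot and the scene stay as the last step left them, time stands still between calls to the robot, and variables do not carry over. Pictures are saved under pics/ and viewed, and the job is handed in when it is done.

Besides the shell and the picture viewer there is one more tool, called after "Call:" as name(argument=value, ...), one argument or row to a line, values as JSON. carry_out: Moves the arm, as the interface text tells. Its arguments: {"type":"object","properties":{"linear":{"type":"array"},"roll":{"type":"array"},"gripper":{"type":"number"},"grip_force":{"type":"number"}},"required":["linear","roll"]}

```bash
mkdir -p pics; cat > h.py <<'E'
import numpy as np, cv2
from plant import status, snapshot, finish_job, cut_out, tip_of
def save(p,n): cv2.imwrite('pics/'+n,p['img'][:,:,::-1])
def w(p,u,v,z=None):
    z=p['range_z'][int(round(v)),int(round(u))] if z is None else z
    c=np.array([(u-p['cx'])/p['fx']*z,(v-p['cy'])/p['fy']*z,z,1]); return (p['world_from_camera']@c)[:3]
def cloud(p):
    v,u=np.mgrid[0:400,0:640]; z=p['range_z']
    c=np.stack([(u-p['cx'])/p['fx']*z,(v-p['cy'])/p['fy']*z,z,np.ones_like(z)],-1)
    return (c@p['world_from_camera'].T)[...,:3]
E
python3 - <<'E'
from h import *
s=status.get_state();print({k:np.round(v,3) for k,v in s.items()})
for n in('top','side'):
    p=snapshot(n);save(p,n+'0.png');print(n,p['shot'],np.round(p['world_from_camera'],2).tolist())
    C=cloud(p)
    for q in['leaning_center','row_center','slides_center','white_bottle','small_bottle','eyepiece']:
        for d in cut_out(p,q):
            m=d['region']; pts=C[m&(p['range_z']>0)]
            print(q,round(d['confidence'],2),np.round(d['pixel']),m.sum(),np.round(np.median(pts,0),3),np.round(np.percentile(pts,[2,98],axis=0),3).tolist())
E
```

```text
{'clock': np.float64(0.0), 'q': array([ 1.301,  0.69 , -0.195,  1.566,  0.157,  0.903, -0.215]), 'qd': array([ 0.   ,  0.001, -0.001,  0.   ,  0.001, -0.   , -0.002]), 'joint_torque': array([-0.0000e+00, -5.2757e+01, -1.2670e+00, -1.5343e+01, -5.2000e-02,
        7.0000e-03,  0.0000e+00]), 'tool_pos': array([ 0.187, -0.596,  0.225]), 'eef_rot': array([ 0.988,  0.151, -0.   , -0.001]), 'contact_force': array([-0.036,  0.062,  0.601]), 'moment': array([-0.017,  0.   ,  0.018]), 'opening': np.float64(0.999)}
top 1 [[-0.03, -1.0, 0.08, 0.45], [-1.0, 0.03, 0.03, -0.05], [-0.04, -0.08, -1.0, 0.99], [0.0, 0.0, 0.0, 1.0]]
leaning_center 0.63 [313. 218.] 1283 [ 0.487 -0.011  0.072] [[0.459, -0.055, 0.04], [0.516, 0.035, 0.094]]
leaning_center 0.46 [335. 265.] 208 [ 0.396 -0.045  0.063] [[0.381, -0.06, 0.036], [0.41, -0.03, 0.069]]
row_center 0.9 [394. 234.] 833 [ 0.454 -0.164  0.087] [[0.429, -0.193, 0.014], [0.48, -0.138, 0.091]]
row_center 0.64 [225. 265.] 1009 [0.402 0.16  0.087] [[0.376, 0.141, 0.001], [0.427, 0.215, 0.091]]
row_center 0.58 [408. 173.] 938 [ 0.564 -0.191  0.087] [[0.54, -
[... 590 characters left out ...]
97.] 1021 [ 0.452 -0.147  0.052] [[0.426, -0.186, 0.003], [0.485, -0.138, 0.088]]
row_center 0.77 [308. 188.] 764 [ 0.567 -0.173  0.055] [[0.542, -0.291, -0.001], [0.639, -0.165, 0.088]]
row_center 0.66 [332. 275.] 2046 [0.399 0.19  0.058] [[0.378, 0.144, 0.003], [0.427, 0.192, 0.088]]
white_bottle 0.65 [365. 172.] 1100 [ 0.424 -0.242  0.091] [[0.401, -0.266, 0.006], [0.461, -0.23, 0.157]]
white_bottle 0.27 [348. 197.] 948 [ 0.451 -0.146  0.053] [[0.427, -0.183, 0.005], [0.483, -0.138, 0.088]]
small_bottle 0.94 [356. 225.] 425 [ 0.394 -0.035  0.034] [[0.38, -0.052, 0.002], [0.412, -0.028, 0.066]]
eyepiece 0.41 [338. 242.] 44 [0.423 0.062 0.044] [[0.409, -0.024, -0.002], [0.451, 0.08, 0.052]]
```

```bash
python3 - <<'E'
import cv2
a=cv2.imread('pics/top0.png');b=cv2.imread('pics/side0.png')
cv2.imwrite('pics/top0c.png',cv2.resize(a[130:310,180:480],None,fx=2.6,fy=2.6))
cv2.imwrite('pics/side0c.png',cv2.resize(b[120:340,220:460],None,fx=2.6,fy=2.6))
E
```

```text
(no output)
```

View pics/top0c.png

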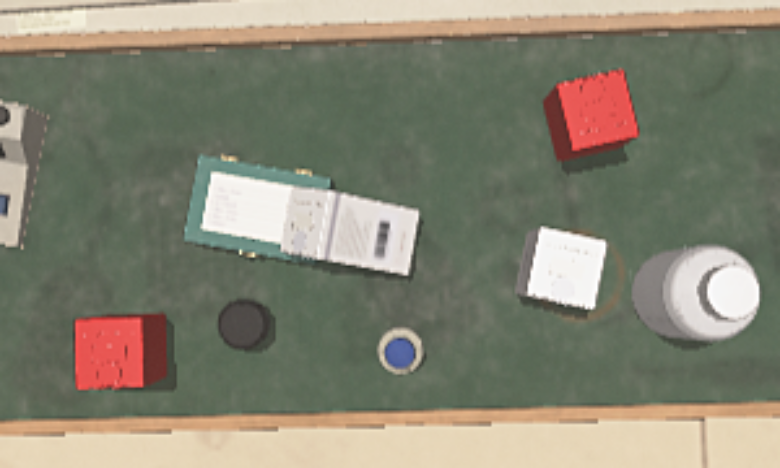

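View pics/side0c.png

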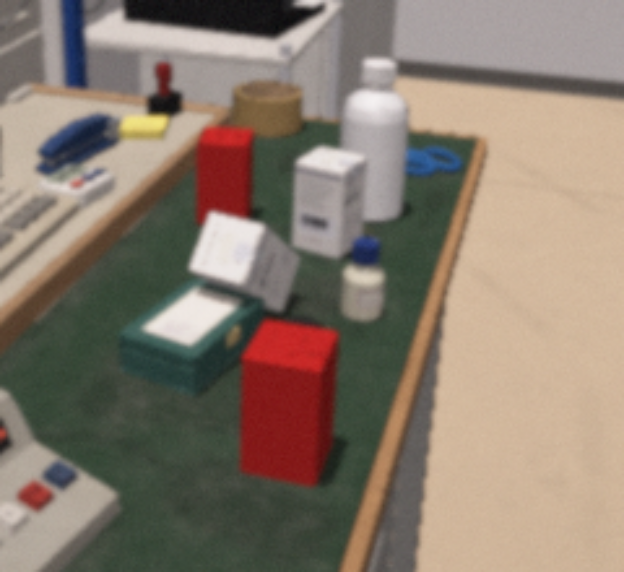

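View pics/top0.png

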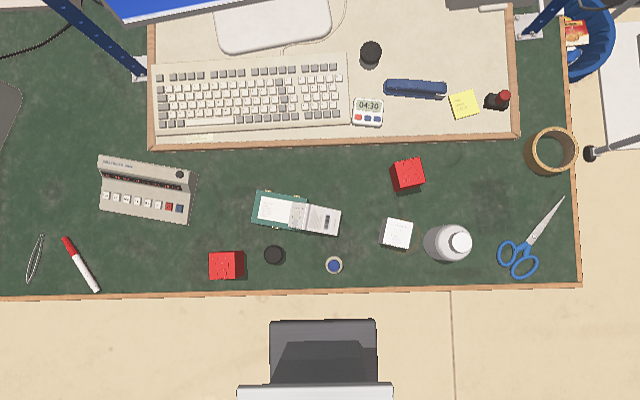

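Candidates for row_center in the top picture are white (396,233), red (407,173) and red (226,265). The white one at (396,233) fits: it is white and it stands beside the bottle, with the leaning carton on its +y side. The crop confirms this. The leaning carton is at (313,218), partly over the green slide box. The small bottle is at (334,264), the eyepiece at (274,254). Next I measure the geometry.

```bash
cat > m.py <<'E'
from h import *
def topfit(p,m,C,zl,zh):
    k=m&(C[...,2]>zl)&(C[...,2]<zh); 
    r=cv2.minAreaRect(C[k][:,:2].astype(np.float32)*1000); return k.sum(),r
E
python3 - <<'E'
from m import *
p=snapshot('top');C=cloud(p)
d=[d for d in cut_out(p,'row_center') if abs(d['pixel'][0]-395)<8][0]
print('row',topfit(p,d['region'],C,.08,.095))
m=np.zeros((400,640),bool);m[180:245,240:345]=1
# leaning
hi=m&(C[...,2]>.042)
pts=C[hi];print(len(pts))
hsv=cv2.cvtColor(p['img'],cv2.COLOR_RGB2HSV)
# slide box top
k=m&(C[...,2]>.026)&(C[...,2]<.04);print('slides',topfit(p,k,C,.026,.04))
g=k&(hsv[...,1]>90);print('green',cv2.minAreaRect(C[g][:,:2].astype(np.float32)*1000))
th=np.radians(0)
np.save('lean.npy',pts)
# planes by ransac
rng=np.random.default_rng(0);rem=pts.copy()
for i in range(2):
    best=None
    for _ in range(800):
        a,b,c=rem[rng.choice(len(rem),3,False)];n=np.cross(b-a,c-a);l=np.linalg.norm(n)
        if l<1e-6:continue
        n/=l;s=abs((rem-a)@n)<.0025
        if best is None or s.sum()>best.sum():best=s
    q=rem[best];c=q.mean(0);n=np.linalg.svd(q-c)[2][2];n*=np.sign(n[2])
    print('plane',best.sum(),c.round(4),n.round(3),'yaw',np.degrees(np.arctan2(n[1],n[0])).round(1),'tilt',np.degrees(np.arccos(n[2])).round(1))
    print(cv2.minAreaRect(q[:,:2].astype(np.float32)*1000),q[:,2].min(),q[:,2].max())
    rem=rem[~best]
for q in['leaning_center','row_center','slides_center','eyepiece','small_bottle']:
    for t in tip_of(p,q):print(q,t)
for nm,(a,b,c,e) in dict(eye=(244,264,264,284),sb=(254,276,324,344)).items():
    M=np.zeros_like(m);M[a:b,c:e]=1;k=M&(C[...,2]>.03);print(nm,cv2.minEnclosingCircle(C[k][:,:2].astype(np.float32)*1000))
E
```

```text
row (np.int64(715), ((453.85400390625, -167.72933959960938), (51.4410400390625, 49.589080810546875), 75.78059387207031))
1288
slides (np.int64(1383), ((497.58428955078125, 27.820388793945312), (178.11483764648438, 71.12631225585938), 76.5771255493164))
green ((478.3587341308594, 45.30824279785156), (0.0, 0.0), 0.0)
plane 847 [ 0.4841 -0.0219  0.07  ] [-0.128 -0.625  0.77 ] yaw -101.6 tilt 39.6
((484.0943298339844, -24.322280883789062), (69.06266021728516, 50.425987243652344), 78.2840347290039) 0.04206158768518842 0.09660846319801497
plane 361 [0.494  0.0233 0.0751] [0.17  0.753 0.636] yaw 77.3 tilt 50.5
((494.1544189453125, 23.15151596069336), (31.32195472717285, 50.3602180480957), 78.13192749023438) 0.05399361029526395 0.09388985124802174
leaning_center {'pixel': [311.0, 217.7], 'confidence': 0.7}
row_center {'pixel': [229.0, 263.0], 'confidence': 0.76}
row_center {'pixel': [397.5, 235.2], 'confidence': 0.71}
row_center {'pixel': [405.5, 174.0], 'confidence': 0.65}
row_center {'pixel': [334.5, 261.0], 'confidence': 0.44}
slides_center {'pixel': [276.5, 210.6], 'confidence': 0.67}
eyepiece {'pixel': [276.0, 254.6], 'confidence': 0.55}
small_bottle {'pixel': [332.9, 261.0], 'confidence': 0.57}
eye ((433.1207275390625, 21.343791961669922), 74.36382293701172)
sb ((416.3290710449219, -46.00030517578125), 38.05219650268555)
```

Call:
carry_out(
  linear=[
    [0.016,0.034,0.003],
    [0.032,0.068,0.006],
    [0.048,0.102,0.01],
    [0.064,0.136,0.014],
    [0.08,0.17,0.018],
    [0.096,0.204,0.02],
    [0.112,0.238,0.02],
    [0.128,0.272,0.02],
  ],
  roll=[0.1,0.2,0.3,0.4,0.5,0.6,0.7,0.8],
  gripper=0.12,
)

```text
clock: 1.72
tool_pos: [0.3156, -0.323, 0.2463]
eef_rot: [0.85, 0.526, 0.0, 0.001]
contact_force: [0.8, 0.8, 0.1]
opening: 0.421
```

Call:
carry_out(
  linear=[
    [0.016,0.034,0],
    [0.032,0.068,0],
    [0.048,0.102,0],
    [0.064,0.136,0],
    [0.08,0.17,0],
    [0.096,0.204,0],
    [0.112,0.238,0],
    [0.128,0.272,0],
  ],
  roll=[0.03,0.06,0.09,0.12,0.15,0.18,0.21,0.245],
)

```text
clock: 2.38
tool_pos: [0.4442, -0.0493, 0.2466]
eef_rot: [0.779, 0.627, 0.0, 0.001]
contact_force: [0.9, 0.3, 0.5]
opening: 0.116
```

Call:
carry_out(
  linear=[
    [0.015,0.03,0],
    [0.03,0.06,0],
    [0.045,0.09,0],
    [0.06,0.118,0],
    [0.06,0.118,0],
    [0.06,0.118,0],
  ],
  roll=[0,0,0,0,0,0],
)

```text
clock: 2.88
tool_pos: [0.5047, 0.0707, 0.2466]
eef_rot: [0.778, 0.628, 0.001, 0.001]
contact_force: [0.1, -0.7, 0.3]
opening: 0.121
```

```bash
cat > st.py <<'E'
from m import *
s=status.get_state();R=np.array([.454,-.1675]);a=np.radians(77.5);u=np.array([np.cos(a),np.sin(a)]);v=np.array([u[1],-u[0]])
def rf(x): return np.round([(x[:2]-R)@v*1000,(x[:2]-R)@u*1000],1)
def wf(x,y): return R+x*v+y*u
if __name__=='__main__':
    e=s['eef_rot'];print(s['tool_pos'].round(4),rf(s['tool_pos']),'yaw',np.degrees(2*np.arctan2(e[1],e[0])).round(2),s['clock'],s['contact_force'].round(2),s['opening'])
    print('to y=240:',wf(-.002,.240)-s['tool_pos'][:2])
E
python3 st.py
```

```text
[0.5047 0.0707 0.2466] [ -2.1 243.5] yaw 77.82 2.8833 [ 0.13 -0.74  0.27] 0.1214016376660224
to y=240: [-0.00070693 -0.00346261]
```

Call:
carry_out(
  linear=[
    [0,0,-0.035],
    [0,0,-0.07],
    [0,0,-0.105],
    [0,0,-0.14],
    [0,0,-0.165],
    [0,0,-0.18],
    [0,0,-0.186],
    [0,0,-0.186],
  ],
  roll=[0,0,0,0,0,0,0,0],
)

```text
clock: 3.55
tool_pos: [0.5036, 0.0691, 0.0596]
eef_rot: [0.779, 0.628, -0.001, 0.001]
contact_force: [-0.6, -0.6, -0.0]
opening: 0.119
```

```bash
python3 st.py; python3 - <<'E'
from h import *
p=snapshot('side');cv2.imwrite('pics/s1.png',cv2.resize(p['img'][120:300,230:430,::-1],None,fx=3,fy=3))
E
```

```text
[0.5036 0.0691 0.0596] [ -2.8 241.7] yaw 77.74 3.55 [-0.63 -0.56 -0.02] 0.11863949369324032
to y=240: [ 0.00038246 -0.00187013]
```

View pics/s1.png

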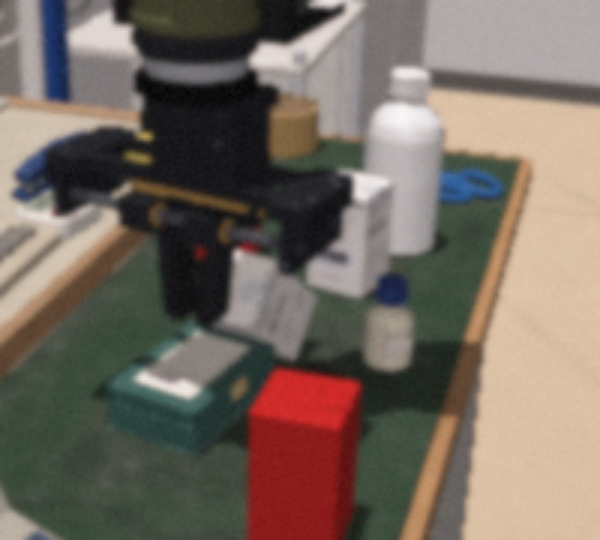

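Call:
carry_out(
  linear=[
    [-0.002,-0.008,0],
    [-0.0035,-0.0155,0],
    [-0.0043,-0.0195,0],
    [-0.0043,-0.0195,0],
  ],
  roll=[0,0,0,0],
)

```text
clock: 3.93
tool_pos: [0.5001, 0.0477, 0.0614]
eef_rot: [0.779, 0.626, 0.0, 0.002]
contact_force: [0.4, -0.4, 0.5]
opening: 0.117
```

```bash
python3 st.py; cat > look.py <<'E'
import sys
from h import *
n=sys.argv[1]
p=snapshot('side');a=cv2.resize(p['img'][130:290,240:400,::-1],None,fx=2.4,fy=2.4)
p=snapshot('top');b=cv2.resize(p['img'][150:310,240:400,::-1],None,fx=2.4,fy=2.4)
cv2.imwrite('pics/'+n+'.png',np.hstack([a,b]))
E
python3 look.py l1
```

```text
[0.5001 0.0477 0.0614] [ -1.6 220.1] yaw 77.58 3.9333 [ 0.44 -0.44  0.46] 0.1168401558688137
to y=240: [0.00388945 0.01953251]
```

View pics/l1.png

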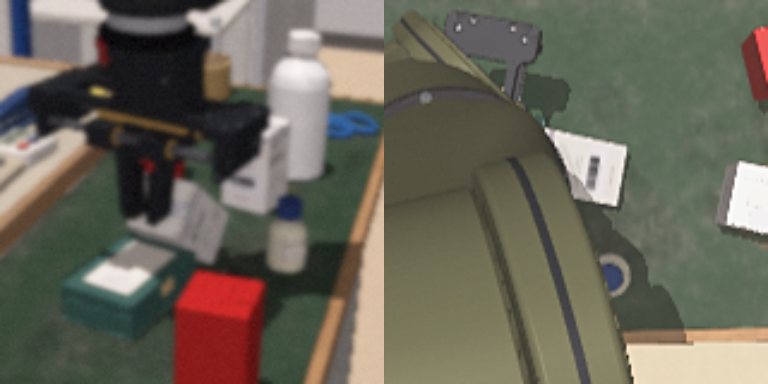

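Call:
carry_out(
  linear=[
    [-0.0004,-0.002,0.002],
    [-0.0009,-0.004,0.004],
    [-0.0014,-0.0062,0.0062],
    [-0.0018,-0.0083,0.0083],
    [-0.0023,-0.0104,0.0104],
    [-0.0028,-0.0125,0.0122],
    [-0.0032,-0.0146,0.014],
    [-0.0037,-0.0166,0.0155],
  ],
  roll=[0,0,0,0,0,0,0,0],
)

```text
clock: 4.7
tool_pos: [0.4967, 0.0328, 0.0769]
eef_rot: [0.779, 0.627, 0.001, 0.001]
contact_force: [0.3, -0.0, -0.1]
opening: 0.119
```

```bash
python3 st.py; python3 look.py l2
```

```text
[0.4967 0.0328 0.0769] [ -1.6 204.8] yaw 77.69 4.7 [ 0.32 -0.04 -0.11] 0.11861247576537506
to y=240: [0.00724537 0.03442933]
```

View pics/l2.png

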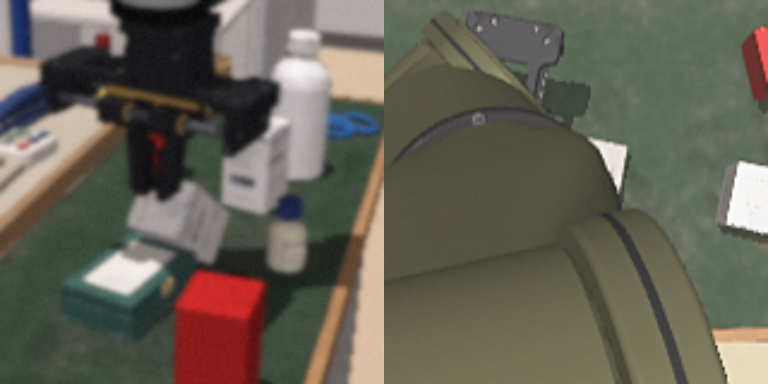

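```bash
python3 - <<'E'
from st import *
p=snapshot('side');C=cloud(p)
cv2.imwrite('pics/z3.png',cv2.resize(p['img'][180:260,270:350,::-1],None,fx=7,fy=7,interpolation=cv2.INTER_CUBIC))
P=C.reshape(-1,3);Y=(P[:,:2]-R)@u*1000;X=(P[:,:2]-R)@v*1000;Z=P[:,2]*1000
# mid-section profile
col=p['img'].reshape(-1,3)
k=(abs(X+2)<25)&(Y>90)&(Y<250)&(Z>30)&(Z<140)&(p['range_z'].ravel()>0)
o=np.lexsort((Y[k],))
bright=col[k].mean(1)>110
for nm,b in(('white',bright),('dark',~bright)):
    print(nm)
    for z0 in range(30,140,6):
        q=(Z[k]>=z0)&(Z[k]<z0+6)&b
        if q.sum()>3:print(z0,q.sum(),'Y',np.percentile(Y[k][q],[3,50,97]).round(),'X',np.percentile(X[k][q],[3,97]).round())
E
```

```text
white
30 305 Y [132. 222. 248.] X [-25.  21.]
36 36 Y [119. 149. 190.] X [-26. -24.]
42 41 Y [125. 157. 198.] X [-26. -24.]
48 60 Y [131. 181. 208.] X [-26.  13.]
54 99 Y [139. 206. 210.] X [-26.  21.]
60 120 Y [147. 202. 208.] X [-26.  20.]
66 110 Y [154. 198. 203.] X [-26.  21.]
72 93 Y [158. 193. 198.] X [-26.  21.]
78 49 Y [167. 188. 192.] X [-26.  11.]
84 31 Y [172. 184. 215.] X [-26.  -9.]
90 18 Y [175. 180. 214.] X [-25.  -7.]
dark
30 125 Y [184. 193. 243.] X [-26.  20.]
36 15 Y [179. 192. 194.] X [-25.  18.]
42 17 Y [175. 198. 202.] X [-26.  19.]
84 6 Y [184. 206. 215.] X [-11.  10.]
90 49 Y [187. 214. 217.] X [-21.  15.]
96 58 Y [197. 213. 216.] X [-22.  16.]
102 61 Y [197. 213. 217.] X [-22.  15.]
108 64 Y [198. 213. 217.] X [-23.  18.]
114 58 Y [200. 213. 217.] X [-23.  17.]
120 61 Y [196. 214. 217.] X [-24.  18.]
126 65 Y [197. 214. 217.] X [-24.  17.]
132 76 Y [198. 212. 217.] X [-25.  19.]
138 22 Y [198. 213. 217.] X [-25.  19.]
```

View pics/z3.png

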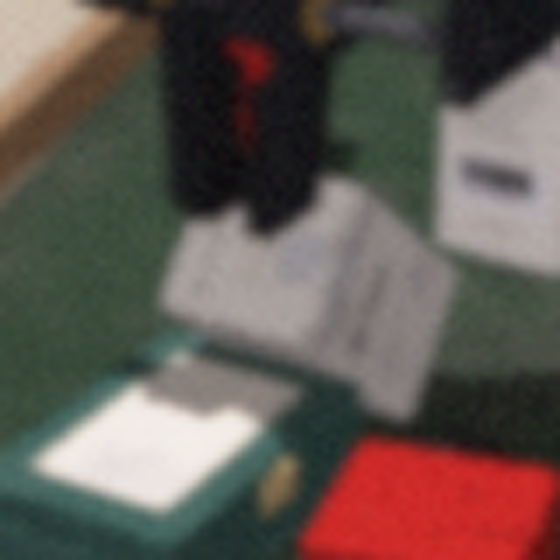

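```bash
python3 - <<'E'
from st import *
p=snapshot('side');C=cloud(p);D=p['range_z']
for c in (296,299,302,305,308,311):
    print(c)
    for r in range(196,222,2):
        P=C[r,c];print('  ',r,rf(P),(P[2]*1000).round(),p['img'][r,c],end='')
    print()
# body
P=C.reshape(-1,3);Y=(P[:,:2]-R)@u*1000;X=(P[:,:2]-R)@v*1000;Z=P[:,2]*1000
k=(Y>150)&(Y<280)&(abs(X)<130)&(p['range_z'].ravel()>0)&(p['img'].reshape(-1,3).mean(1)<70)
for z0 in range(76,220,8):
    q=k&(Z>=z0)&(Z<z0+8)
    if q.sum():print(z0,q.sum(),'X',np.percentile(X[q],[2,98]).round(),'Y',np.percentile(Y[q],[2,98]).round())
E
```

```text
296
   196 [ 12.2 213.6] 121.0 [22 22 24]   198 [ 10.7 215.9] 118.0 [20 21 23]   200 [ 12.1 213.7] 112.0 [20 17 21]   202 [ 11.6 214.5] 108.0 [23 21 25]   204 [ 11.9 214.1] 104.0 [22 17 23]   206 [ 11.5 214.6] 100.0 [22 21 24]   208 [ 10.5 216.1] 96.0 [25 26 28]   210 [ 11.5 214.6] 91.0 [43 47 45]   212 [ 25.  193.4] 75.0 [107 107 101]   214 [ 23.1 196.4] 72.0 [137 135 129]   216 [ 20.3 200.7] 70.0 [160 153 150]   218 [ 19.8 201.5] 66.0 [164 158 156]   220 [ 16.4 206.9] 64.0 [168 160 157]
299
   196 [  5.2 213.7] 123.0 [20 19 20]   198 [  4.4 214.8] 119.0 [24 22 23]   200 [  4.8 214.2] 114.0 [16 19 19]   202 [  4.3 215. ] 110.0 [22 22 25]   204 [  5.2 213.4] 105.0 [24 22 26]   206 [  4.4 214.6] 102.0 [20 19 25]   208 [  5.2 213.4] 97.0 [24 23 26]   210 [  4.4 214.6] 93.0 [43 40 38]   212 [ 18.7 191.7] 76.0 [136 128 126]   214 [ 16.5 195.2] 73.0 [165 158 155]   216 [ 14.  199.1] 71.0 [159 152 149]   218 [ 14.2 198.8] 66.0 [161 156 152]   220 [ 11.7 202.7] 64.0 [162 153 151]
302
   196 [  6.2 200.8] 118.0 [20 17 20]   198 [  4.6 203.2] 115.0 [19 16 15]   200 [  3.9 204.4] 111.0 [15 15 
[... 1757 characters left out ...]
93.9] 75.0 [150 144 151]   218 [-13.5 197.2] 73.0 [149 145 150]   220 [-15.7 200.7] 70.0 [158 152 151]
84 6 X [ 3. 13.] Y [205. 215.]
92 63 X [-21.  15.] Y [198. 216.]
100 87 X [-22.  15.] Y [196. 218.]
108 78 X [-23.  18.] Y [199. 217.]
116 83 X [-24.  18.] Y [197. 217.]
124 84 X [-25.  19.] Y [196. 217.]
132 90 X [-25.  20.] Y [197. 218.]
140 57 X [-26.  20.] Y [202. 218.]
148 55 X [-87.  77.] Y [184. 236.]
156 261 X [-88.  79.] Y [177. 241.]
164 415 X [-88.  77.] Y [185. 241.]
172 297 X [-94.  79.] Y [196. 241.]
180 206 X [-96.  82.] Y [182. 241.]
188 750 X [-96.  84.] Y [179. 240.]
196 304 X [-91.  84.] Y [182. 238.]
204 164 X [-43.  13.] Y [189. 230.]
212 158 X [-43.  11.] Y [189. 230.]
```

```bash
python3 st.py; python3 - <<'E'
from st import *
print(s['q'].round(3))
p=snapshot('side');C=cloud(p)
# known heights check: red carton near top & row carton top, slide box top, desk
for n,(a,b,c,d) in dict(all=(0,400,0,640)).items():
    P=C.reshape(-1,3);Y=(P[:,:2]-R)@u*1000;X=(P[:,:2]-R)@v*1000
    for nm,(x,y,w_) in dict(row=(0,0,20),slides=(0,236,25)).items():
        k=(abs(X-x)<w_)&(abs(Y-y)<w_);print(nm,k.sum(),np.percentile(P[k,2],[5,50,95]).round(3) if k.sum() else '')
E
```

```text
[0.4968 0.033  0.0767] [ -1.6 205. ] yaw 77.68 4.9 [-0.05  0.61 -0.37] 0.12075507531093363
to y=240: [0.00722085 0.0342121 ]
[ 0.006  0.79  -0.27   2.064  0.575  0.358 -0.947]
row 23 [0.087 0.088 0.089]
slides 4315 [0.033 0.29  0.443]
```

The side view and its depth put the fingertips at about z = 0.09. The reported TCP implies 0.058. The carton has not moved: the fingers passed above its edge. I'll back off, go lower in stages and check against the picture.

Call:
carry_out(
  linear=[
    [0.003,0.014,0],
    [0.006,0.028,0],
    [0.008,0.037,0],
    [0.008,0.037,-0.008],
    [0.008,0.037,-0.016],
    [0.008,0.037,-0.022],
    [0.008,0.037,-0.027],
    [0.008,0.037,-0.027],
  ],
  roll=[0,0,0,0,0,0,0,0],
)

```text
clock: 5.62
tool_pos: [0.5037, 0.069, 0.0483]
eef_rot: [0.779, 0.627, -0.001, 0.001]
contact_force: [-0.6, 1.3, -0.4]
opening: 0.118
```

```bash
cat > tip.py <<'E'
from st import *
p=snapshot('side');C=cloud(p);s=status.get_state()
P=C.reshape(-1,3);Y=(P[:,:2]-R)@u*1000;X=(P[:,:2]-R)@v*1000;Z=P[:,2]*1000
ty=rf(s['tool_pos'])[1]
k=(abs(Y-ty)<16)&(abs(X)<28)&(p['range_z'].ravel()>0)&(p['img'].reshape(-1,3).max(1)<60)&(Z>36)
print('tcp z',s['tool_pos'][2]*1000,ty,'tip z',np.percentile(Z[k],[.5,2,5]).round(1),'n',k.sum(),'Y',np.percentile(Y[k],[2,98]),'F',s['contact_force'].round(1))
cv2.imwrite('pics/tip%d.png'%p['shot'],cv2.resize(p['img'][160:270,250:380,::-1],None,fx=5,fy=5,interpolation=cv2.INTER_CUBIC));print(p['shot'])
E
python3 tip.py
```

```text
tcp z 48.850449142809495 242.0 tip z [61.4 63.1 65.8] n 669 Y [233.87038161 256.32946403] F [-0.1  0.7  0.4]
12
```

View pics/tip12.png

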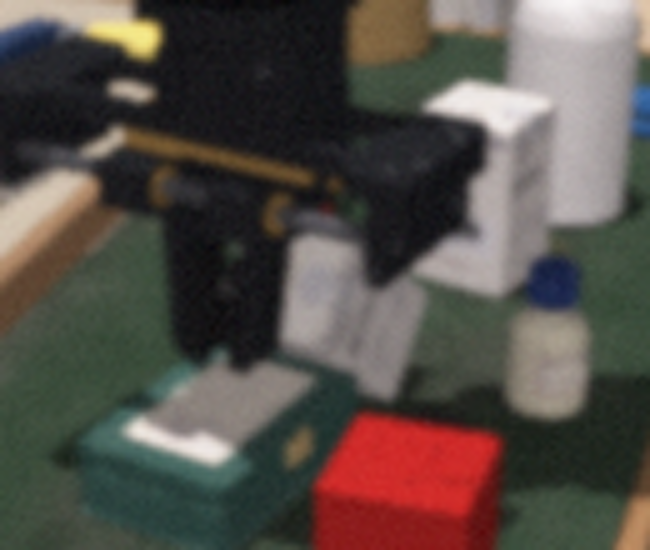

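Call:
carry_out(
  linear=[
    [0,0,-0.006],
    [0,0,-0.012],
    [0,0,-0.016],
    [0,0,-0.018],
    [0,0,-0.018],
  ],
  roll=[0,0,0,0,0],
)

```text
clock: 6.08
tool_pos: [0.5037, 0.0692, 0.0303]
eef_rot: [0.779, 0.627, -0.001, 0.001]
contact_force: [-0.1, 1.2, 0.6]
opening: 0.116
```

```bash
python3 tip.py
```

```text
tcp z 30.564336312838037 242.0 tip z [45.2 47.  49.9] n 624 Y [234.30245267 256.27775936] F [-0.7 -0.3 -0.3]
13
```

Call:
carry_out(
  linear=[
    [-0.002,-0.008,0],
    [-0.0035,-0.0145,0],
    [-0.0038,-0.0175,0],
    [-0.0038,-0.0175,0],
  ],
  roll=[0,0,0,0],
)

```text
clock: 6.47
tool_pos: [0.4998, 0.0499, 0.0307]
eef_rot: [0.78, 0.626, -0.001, 0.001]
contact_force: [0.2, -1.0, 0.1]
opening: 0.121
```

Call:
carry_out(
  linear=[
    [-0.0004,-0.002,0.001],
    [-0.0009,-0.004,0.003],
    [-0.0014,-0.0062,0.005],
    [-0.0018,-0.0083,0.0072],
    [-0.0023,-0.0104,0.0093],
    [-0.0028,-0.0125,0.0112],
    [-0.0028,-0.0125,0.0112],
  ],
  roll=[0,0,0,0,0,0,0],
)

```text
clock: 7.05
tool_pos: [0.4971, 0.0368, 0.0424]
eef_rot: [0.78, 0.626, -0.001, 0.001]
contact_force: [0.5, -0.1, 0.1]
opening: 0.12
```

```bash
python3 st.py; python3 tip.py
```

```text
[0.4971 0.0368 0.0424] [ -2.2 208.7] yaw 77.5 7.05 [ 0.5  -0.11  0.11] 0.12005156388827187
to y=240: [0.00693365 0.03047854]
tcp z 42.168508233507616 209.0 tip z [55.4 57.3 59.8] n 611 Y [201.28542455 223.27856038] F [0.5 0.7 0.6]
14
```

View pics/tip14.png

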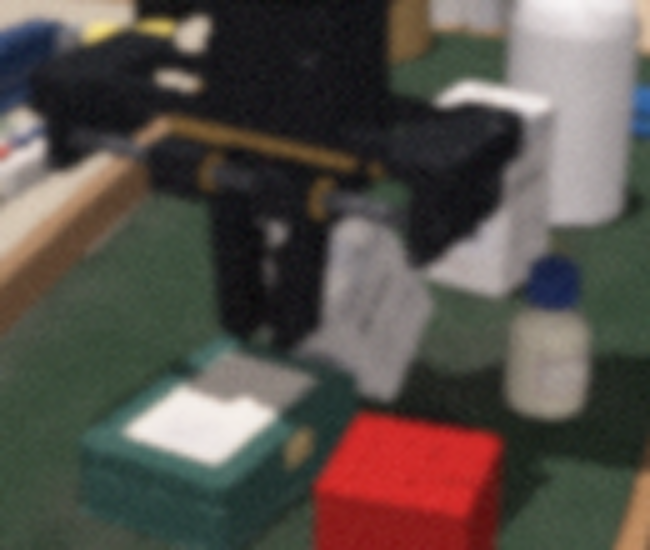

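```bash
cat > prof.py <<'E'
from st import *
p=snapshot('side');C=cloud(p)
P=C.reshape(-1,3);Y=(P[:,:2]-R)@u*1000;X=(P[:,:2]-R)@v*1000;Z=P[:,2]*1000
col=p['img'].reshape(-1,3).astype(int)
k=(abs(X+2)<30)&(Y>60)&(Y<225)&(Z>5)&(Z<110)&(p['range_z'].ravel()>0)&(col.min(1)>75)&((col.max(1)-col.min(1))<40)&~((Y>180)&(Z<38))
# near side face (X ~ -27)
f=k&(X<-20)
print('side',f.sum(),cv2.minAreaRect(np.stack([Y[f],Z[f]],1).astype(np.float32)))
for z0 in range(6,110,8):
    q=k&(Z>=z0)&(Z<z0+8)
    if q.sum()>3:print(z0,q.sum(),'Y',np.percentile(Y[q],[3,97]).round(),'X',np.percentile(X[q],[3,97]).round())
E
python3 prof.py
```

```text
side 461 ((158.18312072753906, 55.395904541015625), (106.92965698242188, 50.58462905883789), 50.09333419799805)
6 23 Y [131. 153.] X [-26. -14.]
14 36 Y [123. 162.] X [-26. -11.]
22 52 Y [113. 168.] X [-26.   5.]
30 62 Y [111. 175.] X [-26.  -1.]
38 64 Y [117. 181.] X [-26.  -9.]
46 54 Y [124. 188.] X [-26. -15.]
54 55 Y [131. 194.] X [-26. -21.]
62 53 Y [138. 198.] X [-26. -21.]
70 58 Y [144. 197.] X [-26. -18.]
78 63 Y [150. 185.] X [-26.  13.]
86 46 Y [160. 178.] X [-26.   5.]
```

Call:
carry_out(
  linear=[
    [-0.0005,-0.0025,0.002],
    [-0.001,-0.0047,0.0037],
    [-0.0015,-0.0068,0.0053],
    [-0.002,-0.009,0.0068],
    [-0.0024,-0.011,0.008],
    [-0.0028,-0.013,0.0092],
    [-0.0028,-0.013,0.0092],
  ],
  roll=[0,0,0,0,0,0,0],
)

```text
clock: 7.73
tool_pos: [0.494, 0.0234, 0.0514]
eef_rot: [0.78, 0.626, -0.001, 0.001]
contact_force: [-0.1, -0.6, 0.4]
opening: 0.118
```

```bash
python3 st.py; python3 prof.py;python3 tip.py
```

```text
[0.494  0.0234 0.0514] [ -2.2 195.1] yaw 77.48 7.7333 [-0.14 -0.63  0.36] 0.11828428994125631
to y=240: [0.00996893 0.04381874]
side 468 ((145.37806701660156, 53.87873840332031), (100.9969482421875, 55.90256881713867), 61.86924362182617)
6 37 Y [123. 151.] X [-26.  17.]
14 74 Y [109. 155.] X [-26.  22.]
22 74 Y [105. 159.] X [-26.  22.]
30 85 Y [111. 163.] X [-26.  21.]
38 78 Y [112. 167.] X [-26.  20.]
46 60 Y [119. 171.] X [-26.  16.]
54 56 Y [119. 175.] X [-26. -13.]
62 60 Y [124. 206.] X [-26.  -9.]
70 47 Y [127. 181.] X [-26. -21.]
78 58 Y [134. 181.] X [-26. -16.]
86 81 Y [138. 166.] X [-26.  22.]
94 39 Y [139. 152.] X [-26.  -8.]
tcp z 51.26615815641232 195.8 tip z [64.4 66.6 70. ] n 608 Y [187.9275377  209.57901205] F [-0.4  0.1  0.1]
17
```

Call:
carry_out(
  linear=[
    [-0.0004,-0.0018,0.001],
    [-0.0008,-0.0035,0.002],
    [-0.0012,-0.0052,0.003],
    [-0.0015,-0.0068,0.004],
    [-0.0015,-0.0068,0.004],
    [-0.0015,-0.0068,0.004],
  ],
  roll=[0,0,0,0,0,0],
)

```text
clock: 8.33
tool_pos: [0.4927, 0.0172, 0.0553]
eef_rot: [0.78, 0.626, -0.001, 0.001]
contact_force: [0.2, 0.0, 0.4]
opening: 0.121
```

```bash
python3 st.py; python3 prof.py;python3 tip.py
```

```text
[0.4927 0.0172 0.0553] [ -2.2 188.7] yaw 77.49 8.3333 [0.18 0.04 0.42] 0.12148978518579112
to y=240: [0.01126963 0.05006811]
side 400 ((145.47674560546875, 46.46373748779297), (84.10028839111328, 108.72525787353516), 88.26551055908203)
6 90 Y [100. 144.] X [-25.  23.]
14 91 Y [ 99. 145.] X [-25.  22.]
22 95 Y [ 94. 145.] X [-25.  21.]
30 86 Y [ 99. 145.] X [-25.  20.]
38 76 Y [ 95. 144.] X [-25.   7.]
46 65 Y [ 96. 144.] X [-26.  -1.]
54 64 Y [101. 144.] X [-26.  -3.]
62 68 Y [ 97. 199.] X [-26.  -4.]
70 64 Y [107. 187.] X [-25.  -3.]
78 52 Y [115. 144.] X [-26.  -5.]
86 117 Y [100. 142.] X [-25.   9.]
tcp z 55.282385849044225 188.9 tip z [68.2 70.3 73.6] n 585 Y [180.67042036 203.28417728] F [-0.6  0.7 -0.4]
19
```

Call:
carry_out(
  linear=[
    [-0.002,-0.0087,0],
    [-0.004,-0.0174,0],
    [-0.0058,-0.0261,0],
    [-0.0058,-0.0261,-0.008],
    [-0.0058,-0.0261,-0.016],
    [-0.0058,-0.0261,-0.022],
    [-0.0058,-0.0261,-0.024],
    [-0.0058,-0.0261,-0.024],
  ],
  roll=[0,0,0,0,0,0,0,0],
)

```text
clock: 9.1
tool_pos: [0.4864, -0.0081, 0.0303]
eef_rot: [0.779, 0.626, -0.002, 0.001]
contact_force: [-0.6, -0.5, -0.3]
opening: 0.12
```

```bash
python3 st.py; python3 prof.py|head -1;python3 tip.py; python3 - <<'E'
from st import *
p=snapshot('side');C=cloud(p);s=status.get_state()
P=C.reshape(-1,3);Y=(P[:,:2]-R)@u*1000;X=(P[:,:2]-R)@v*1000;Z=P[:,2]*1000;ty=rf(s['tool_pos'])[1]
k=(p['range_z'].ravel()>0)&(p['img'].reshape(-1,3).max(1)<70)&(abs(X)<30)&(Z>60)&(Z<170)
for y0 in range(-45,46,6):
    q=k&(Y>ty+y0)&(Y<=ty+y0+6)
    if q.sum()>3:print(y0,q.sum(),'minZ',np.percentile(Z[q],[1,5]).round())
E
```

```text
[ 0.4864 -0.0081  0.0303] [ -2.8 162.6] yaw 77.58 9.1 [-0.59 -0.51 -0.27] 0.12031310917932622
to y=240: [0.01754648 0.07535005]
side 402 ((132.43951416015625, 46.77609634399414), (87.09043884277344, 83.12228393554688), 0.1993490308523178)
tcp z 31.043533799048195 162.6 tip z [44.9 46.5 48.9] n 528 Y [153.68015627 177.3045065 ] F [-0.3 -0.6  0.3]
21
-21 6 minZ [63. 64.]
-15 10 minZ [67. 69.]
-9 43 minZ [64. 65.]
-3 58 minZ [61. 62.]
3 82 minZ [61. 62.]
9 207 minZ [60. 62.]
15 50 minZ [109. 117.]
21 312 minZ [118. 124.]
27 42 minZ [112. 114.]
33 129 minZ [112. 114.]
```

View pics/tip21.png

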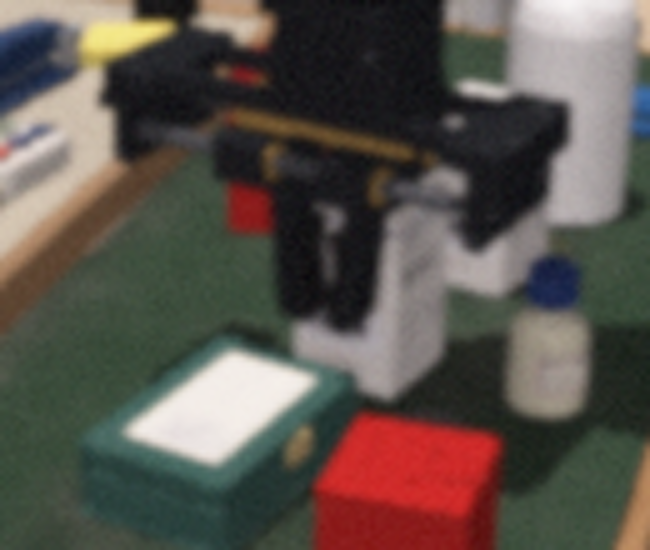

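Call:
carry_out(
  linear=[
    [0,0,-0.005],
    [0,0,-0.01],
    [0,0,-0.014],
    [0,0,-0.014],
    [-0.0006,-0.0029,-0.014],
    [-0.0013,-0.0059,-0.014],
    [-0.0017,-0.0078,-0.014],
    [-0.0017,-0.0078,-0.014],
  ],
  roll=[0,0,0,0,0,0,0,0],
)

```text
clock: 9.92
tool_pos: [0.4851, -0.0171, 0.0174]
eef_rot: [0.78, 0.626, -0.001, 0.001]
contact_force: [0.1, -0.1, 0.5]
opening: 0.121
```

Call:
carry_out(
  linear=[
    [-0.0006,-0.0029,0],
    [-0.0013,-0.0059,0],
    [-0.0019,-0.0088,0],
    [-0.0026,-0.0117,0],
    [-0.0032,-0.0146,0],
    [-0.0039,-0.0176,0],
    [-0.0043,-0.0195,0],
    [-0.0043,-0.0195,0],
  ],
  roll=[0,0,0,0,0,0,0,0],
)

```text
clock: 10.58
tool_pos: [0.4807, -0.0373, 0.0175]
eef_rot: [0.78, 0.626, -0.001, 0.002]
contact_force: [0.4, 0.7, 1.6]
opening: 0.117
```

```bash
python3 st.py; python3 prof.py;python3 tip.py;python3 look.py l5
```

```text
[ 0.4807 -0.0373  0.0175] [ -2.1 132.9] yaw 77.44 10.5833 [0.36 0.68 1.59] 0.11743187429767714
to y=240: [0.02324807 0.10451139]
side 318 ((120.57884979248047, 52.202880859375), (96.11427307128906, 94.20333862304688), 0.6816238164901733)
6 83 Y [ 83. 125.] X [-26.  23.]
14 74 Y [ 80. 125.] X [-26.  20.]
22 53 Y [ 75. 143.] X [-26.   7.]
30 52 Y [ 74. 144.] X [-26.   3.]
38 35 Y [ 75. 123.] X [-26. -22.]
46 34 Y [ 75. 123.] X [-26. -24.]
54 35 Y [ 77. 125.] X [-26.   4.]
62 36 Y [ 82. 141.] X [-26.   3.]
70 32 Y [ 80. 144.] X [-26.   2.]
78 11 Y [73. 89.] X [-26. -24.]
tcp z 17.348736027021175 133.0 tip z [36.5 37.7 39.9] n 446 Y [123.80818466 147.33273596] F [ 0.4 -0.5 -0.1]
24
```

View pics/l5.png

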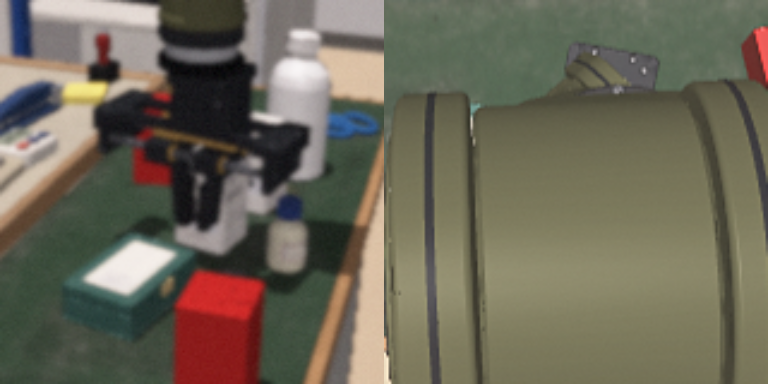

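Call:
carry_out(
  linear=[
    [-0.0006,-0.0029,0],
    [-0.0013,-0.0059,0],
    [-0.0019,-0.0088,0],
    [-0.0026,-0.0117,0],
    [-0.0032,-0.0146,0],
    [-0.0039,-0.0176,0],
    [-0.0045,-0.0205,0],
    [-0.0052,-0.0234,0],
  ],
  roll=[0,0,0,0,0,0,0,0],
)

```text
clock: 11.45
tool_pos: [0.4751, -0.0609, 0.0173]
eef_rot: [0.78, 0.626, -0.002, 0.002]
contact_force: [0.3, 2.0, 0.6]
opening: 0.121
```

Call:
carry_out(
  linear=[
    [-0.0006,-0.0029,0],
    [-0.0013,-0.0059,0],
    [-0.0019,-0.0088,0],
    [-0.0026,-0.0117,0],
    [-0.0032,-0.0146,0],
    [-0.0037,-0.0166,0],
    [-0.0037,-0.0166,0],
  ],
  roll=[0,0,0,0,0,0,0],
)

```text
clock: 12.03
tool_pos: [0.4711, -0.0784, 0.0173]
eef_rot: [0.78, 0.625, -0.002, 0.002]
contact_force: [-0.1, 0.1, 0.1]
opening: 0.12
```

```bash
python3 st.py; python3 prof.py|tail -9;python3 tip.py
```

```text
[ 0.4711 -0.0784  0.0173] [-2.6 90.7] yaw 77.39 12.0333 [-0.11  0.13  0.06] 0.1204367654605607
to y=240: [0.03285384 0.14563012]
14 54 Y [62. 83.] X [-26.  22.]
22 31 Y [63. 85.] X [-26.   5.]
30 30 Y [ 65. 103.] X [-26.   7.]
38 18 Y [61. 81.] X [-26. -23.]
46 18 Y [63. 83.] X [-27. -11.]
54 16 Y [62. 82.] X [-26.   4.]
62 21 Y [ 61. 101.] X [-26.   1.]
70 23 Y [64. 97.] X [-26.   5.]
94 6 Y [ 73. 126.] X [-25.   6.]
tcp z 17.24567484623528 90.9 tip z [36.6 37.5 39.8] n 412 Y [ 81.58084701 105.25664639] F [-0.1  0.2 -0.5]
28
```

Call:
carry_out(
  linear=[
    [-0.0003,-0.0015,0],
    [-0.0006,-0.0029,0],
    [-0.001,-0.0044,0],
    [-0.0013,-0.0059,0],
    [-0.0013,-0.0059,0],
    [-0.0013,-0.0059,0],
  ],
  roll=[0,0,0,0,0,0],
)

```text
clock: 12.63
tool_pos: [0.4697, -0.0844, 0.0172]
eef_rot: [0.781, 0.625, -0.003, 0.002]
contact_force: [-0.3, 0.9, -0.3]
opening: 0.116
```

```bash
python3 st.py; python3 prof.py|tail -9;python3 tip.py;python3 look.py l6
```

```text
[ 0.4697 -0.0844  0.0172] [-2.6 84.5] yaw 77.38 12.6333 [-0.34  0.9  -0.29] 0.11567662261769437
to y=240: [0.03427012 0.15166554]
14 53 Y [63. 78.] X [-26.  19.]
22 28 Y [64. 95.] X [-26.   9.]
30 26 Y [63. 95.] X [-26.  -5.]
38 11 Y [61. 75.] X [-25. -22.]
46 13 Y [62. 76.] X [-26. -22.]
54 11 Y [62. 76.] X [-27. -24.]
62 13 Y [64. 75.] X [-26.   3.]
70 19 Y [63. 78.] X [-26.   6.]
94 5 Y [ 69. 121.] X [-25.   7.]
tcp z 17.245865134600177 84.5 tip z [36.7 38.  39.7] n 412 Y [76.37455204 99.38709477] F [-0.4  0.1 -0.8]
30
```

View pics/l6.png

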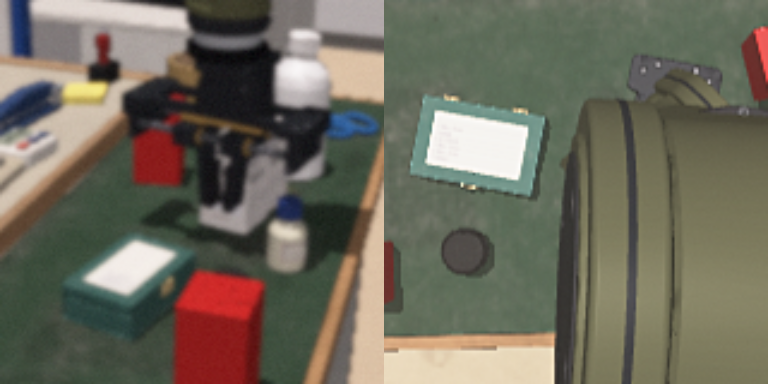

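Call:
carry_out(
  linear=[
    [0.001,0.005,0],
    [0.0022,0.01,0],
    [0.0043,0.0195,0],
    [0.0065,0.029,0.01],
    [0.0065,0.029,0.04],
    [0.0065,0.029,0.08],
    [0.0065,0.029,0.12],
    [0.0065,0.029,0.15],
  ],
  roll=[0,0,0,0,0,0,0,0],
)

```text
clock: 13.5
tool_pos: [0.4764, -0.0539, 0.17]
eef_rot: [0.78, 0.626, -0.002, 0.002]
contact_force: [0.7, -0.2, -0.5]
opening: 0.12
```

Call:
carry_out(
  linear=[
    [0,0.04,0],
    [0,0.08,0],
    [0,0.12,0],
    [0,0.16,0],
    [0,0.2,0],
    [0,0.23,0],
    [0,0.25,0],
    [0,0.25,0],
  ],
  roll=[0,0,0,0,0,0,0,0],
)

```text
clock: 14.17
tool_pos: [0.4753, 0.2039, 0.1704]
eef_rot: [0.777, 0.629, 0.0, -0.0]
contact_force: [-0.2, 0.9, -0.5]
opening: 0.118
```

```bash
cat > fin.py <<'E'
from m import *
p=snapshot('top');C=cloud(p);save(p,'top_f.png')
m=np.zeros((400,640),bool);m[190:265,320:425]=1
hsv=cv2.cvtColor(p['img'],cv2.COLOR_RGB2HSV)
k=m&(C[...,2]>.08)&(C[...,2]<.095)&(hsv[...,1]<60)
r=cv2.minAreaRect(C[k][:,:2].astype(np.float32)*1000);print(k.sum(),r)
cv2.imwrite('pics/fc.png',cv2.resize(p['img'][180:280,320:480,::-1],None,fx=5,fy=5,interpolation=cv2.INTER_CUBIC))
s=snapshot('side');cv2.imwrite('pics/fs.png',cv2.resize(s['img'][120:300,230:430,::-1],None,fx=3,fy=3))
E
python3 fin.py
```

```text
1449 ((458.3939514160156, -143.00921630859375), (104.15457916259766, 52.18642044067383), 79.48651123046875)
```

View pics/fc.png

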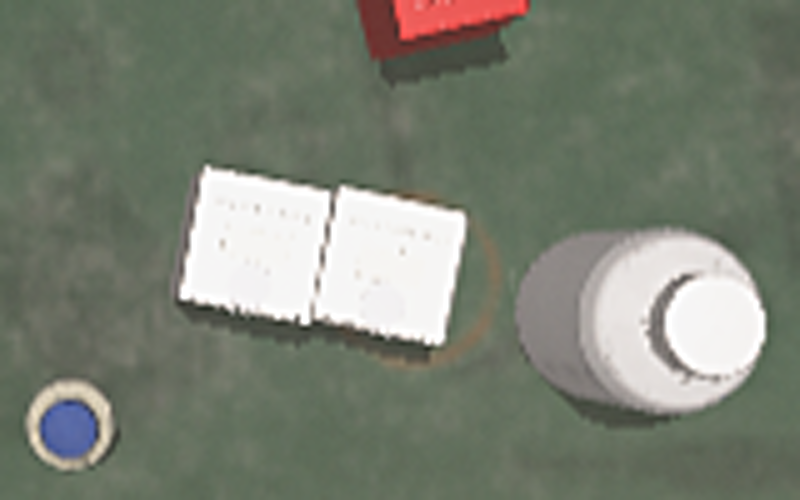

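View pics/fs.png

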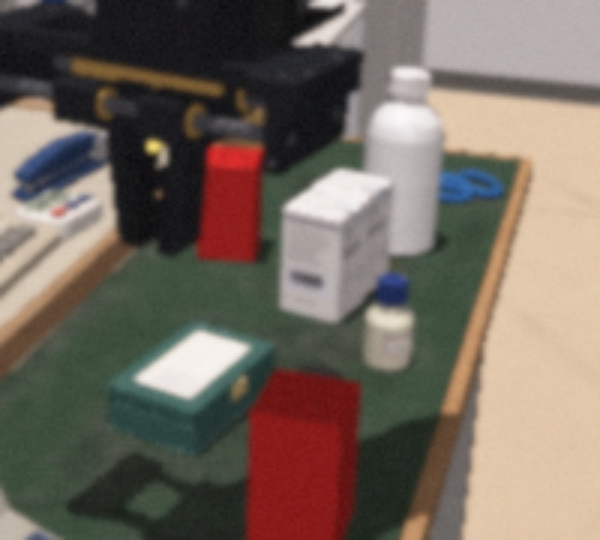

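The top view shows the two white tops side by side and square, at crop (255,245) and (392,265). Together they measure 104 mm, so the gap is about 2 mm, against the allowed 7 mm or so. The arm is clear.

```bash
python3 -c "
from plant import *
print(finish_job())"
```

```text
the job is handed in; nothing more can be done
None
```

The leaning white carton now stands upright beside the other white carton, and the job is handed in. `finish_job` gave no verdict. I pushed the carton's top edge up along its arc until it dropped onto its foot. It then stood about 119 mm from the other carton's centre. Next I slid it home upright, backed off and lifted the arm clear. This took about 14 s of the 48 s allowed.

- **Final checks:** The two tops together measure 104 x 52 mm in the top view. That puts the centres about 52 mm apart, with a gap of about 2 mm, and the pair square and in line. In the pictures the other carton is upright, and the slide box, bottles and eyepiece look undisturbed. I did not measure how far any of them moved.
- **One disagreement:** The pictures put the fingertips about 12 mm above the reported tool point, while the description puts them 19 mm ahead of it (below it, tool pointing down). Because of that, my first push passed over the carton without moving it. I used the camera-measured height from then on.

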